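Show where the small sail goes

ROBOT

A 6-joint arm with a two-finger parallel gripper is mounted at the origin on the work surface. World frame = base frame: x ahead of the robot, y to its left, z up, the work surface at z = 0. Lengths are in m, angles in rad, forces in N, time in s.
With the tool pointing down it reaches from about 0.3 to 0.775 m from the base axis. Payload 14.6 kg.
Tool frame: the origin (TCP) lies at the very end of the fingers, on their centre line; the grasp point (between the pads) lies 19 mm behind it (ctrl.hold_point_z is the distance from the TCP to the grasp point, in m); x points along the fingers, y is the direction in which the jaws open and shut, and the axes are right-handed (so a half turn about x gives the same grasp; the last joint's range is limited). The gripper opens to 94 mm and grips with 3 to 60 N. Pads are 16 mm wide; open, the fingers measure 119 mm over their backs; the gripper's body (75 mm by 177 mm) begins 78 mm behind the grasp point.
Start: joints at [-1.363, 0.3, 1.521, -0, 1.321, -0.067], TCP at [0.149, -0.529, 0.205] pointing down, gripper open.
Joint ranges: [-3.03, 3.03], [-0.79, 2.21], [0.23, 2.52], [-1.04, 4.18], [0, 3.07], [-2.55, 2.55]. Speed limits (rad/s): [2.22, 2.22, 2.57, 3.14, 3.14, 3.14].

INTERFACE

Orientations are given as [roll, pitch, yaw] about the fixed x, y, z axes, in that order (R = Rz(yaw) Ry(pitch) Rx(roll)).
In Python, from station import get_obs, camera, ticket, ctrl gives the robot as it stands.
- The arm moves only by the tool step_arm, never from a script. Its argument "motion" is a list that holds one entry, the list of rows, each a list of 6 numbers: the shift along the tool's x, y, z in m, then the turn, a rotation vector about the tool's x, y, z in degrees. A call has 1 to 12 rows; each row shifts and turns the commanded pose from where the row before left it, along the tool's axes as they then stand; what a row does not reach is not made up. A row lasts 1/8 s, in which the tool goes at most 62.5 mm and 10.7 degrees, less where a joint would pass 70% of its speed; a pose out of reach is approached as far as the arm can. A call is refused whole if a number of a shift passes 0.0625 or a number of a turn 10.7, either way. A call with a gripper value outside its range is refused whole. "fingers" is the finger opening in m, from 0 to 0.094, set as the call begins (left out, the last holds). The fingers move at their own pace and stop on an object; "squeeze" is the grip in N (left out, the last holds). Time passes only in rows, so rows that do not move let the fingers close. It gives the time, the measured TCP pose, the force and the opening at its end, in the units of the state.
- get_obs(): the state, without advancing time (a new reading comes with each control period).
- camera(name): name is "scene" or "top"; returns a dict with "pixels" (384x512x3 uint8, red, green, blue), "fx", "fy", "cx", "cy" (pixels), "extrinsics" (4x4, takes a point from world to camera coordinates). Camera axes: x right, y up, looking along -z (the intrinsics and any distortion apply to the point x, -y, -z); pixel columns grow to the right and rows downward; lengths in m; the calibration is good to about 2 mm. A picture is of the moment at which its call begins. There is no depth.
- ticket.hand_in(): hands the job in, once; it reports no verdict.
The state is a dict: "time_s": time; "qpos": joint angles; "joint_vel": joint speeds; "tau": joint torques, N m; "ee_pos": TCP position; "eef_rot": TCP orientation; "force": force on the tool from outside, world axes, zero at the start; "moment": the same for the moment, N m; "grip_width": finger opening in m.
Only numpy, scipy, OpenCV 4.12 (cv2) and the standard library are available. Lean on these libraries where they do the work, as an engineer would, in place of code of your own. Each camera call takes 0.05 s, during which the arm holds its last target.

TASK

The inlaid wooden picture of a sailing boat still lacks three pieces, which lie loose in the tray. Show your workmate where the small sail goes: point the fingertips at the loose small sail, held still a finger's breadth above its middle for two seconds, then point in the same way at the middle of the empty opening in the picture that it fits, and finish there, still pointing. Touch and move nothing, and do not point at any other piece or opening on the way.

Things in the scene. Friction and masses are not known exactly. Their poses are not given: they have to be found in the camera images.
- picture: Flat wooden boat picture, fixed on the bench, 260 mm (x: up in the picture) by 290 mm (y: left in the picture). Origin: centre of its underside. Dark frame 20 mm wide, 18 mm high; face 14 mm high; hull and thin mast are laid. Three empty openings, 8 mm deep, plywood floor: big sail left of the mast, small sail right of it, round sun top right.
- small_opening (a point): Middle of the small sail's opening, at the height of the picture's face: a right-angled triangle 80 mm tall and 52 mm wide with the right angle at the foot of the mast, right of the mast. z is up, x is up in the picture. This point lies 18 mm and 23 mm in from the two short sides (23 mm along x).
- big_opening (a point): Middle of the big sail's opening, at the height of the picture's face: a right-angled triangle 110 mm tall and 75 mm wide, left of the mast. Not to be pointed at.
- sun_opening (a point): Middle of the round sun opening, 46 mm across, at the height of the picture's face, top right in the picture. Not to be pointed at.
- tray: Shallow plywood tray lined with grey felt, fixed, 180 mm (x) by 300 mm (y), rim 16 mm high, floor 5 mm above the bench. Origin: centre of its underside. The three loose pieces lie flat in it side by side in any order.
- small_sail_mid (a point): Middle of the top face of the loose small sail, a flat light-wood right-angled triangle 76 mm by 50 mm, 8 mm thick, the smaller of the two triangles. z is up.
- big_sail_mid (a point): Middle of the top face of the loose big sail, a flat light-wood right-angled triangle 107 mm by 73 mm, 8 mm thick. Not to be pointed at.
- sun_mid (a point): Middle of the top face of the loose sun, a flat light-wood disc 44 mm across, 8 mm thick. Not to be pointed at.
- tape: Roll of tape lying flat between the picture and the tray, 90 mm across, 25 mm high. Origin: centre of its underside. Leave alone.
- glue: White glue jar standing between the picture and the tray, 50 mm across, 88 mm high. Origin: centre of its underside. Leave alone.
- sander: Cork sanding block between the picture and the tray, 80 by 50 mm, 32 mm high. Origin: centre of its underside. Leave alone.
Not all that is in view belongs to the job. What is shaped like the part that bears small_sail_mid but green or yellow is not meant.

How it is judged:
On the way, in this order (a step that is already met when the one before it is completed fails the run):
1. the fingertips are held just above the middle of the loose small sail for a second (horizontal distance between the grasp point and small_sail_mid below 0.018 m and z of the grasp point in the frame of small_sail_mid between 0.02 and 0.062 m), for 1 s.
2. the fingertips are held just above the middle of the small sail's opening for a second (horizontal distance between the grasp point and small_opening below 0.018 m and z of the grasp point in the frame of small_opening between 0.02 and 0.062 m), for 1 s.
At the end, for the whole second after the job is handed in: Still pointing at the small sail's opening: grasp point (about 19 mm behind the fingertips) within 18 mm sideways of its middle and 20 to 62 mm above the picture's face, so tips about 1 to 43 mm above it; loose pieces within 4 mm of their first places (all of step 2 and distance of each of small_sail_mid, big_sail_mid, sun_mid from where it was at the start of the episode below 0.004 m); the robot touches nothing.
It fails at once if the robot touches something (contact force between any of the fingers, the arm and anything else above 0.4 N).
It fails at once if a loose piece is moved or lifted (distance of any of small_sail_mid, big_sail_mid, sun_mid from where it was at the start of the episode above 0.004 m).
It fails at once if the tape, the glue or the sanding block is moved (distance of any of tape, glue, sander from where it was at the start of the episode above 0.005 m).
It fails at once if the fingertips are lowered over the middle of another piece or opening ((horizontal distance between the grasp point and big_sail_mid below 0.018 m and z of the grasp point in the frame of big_sail_mid below 0.062 m) or (horizontal distance between the grasp point and sun_mid below 0.018 m and z of the grasp point in the frame of sun_mid below 0.062 m) or (horizontal distance between the grasp point and big_opening below 0.018 m and z of the grasp point in the frame of big_opening below 0.062 m) or (horizontal distance between the grasp point and sun_opening below 0.018 m and z of the grasp point in the frame of sun_opening below 0.062 m)).
It also fails if it takes over 45 s, if anything falls off the work surface, if the arm or the gripper's body presses on something with over 40 N, if the wrist force passes 120 N, or if a joint passes its speed limit or range.

## Working session

There is one attempt and no reset: what is moved stays moved. The work goes in short steps, Python scripts to look and compute and a tool call to move; the robot and the scene stay as the last step left them, time stands still between calls to the robot, and variables do not carry over. Pictures are saved under pics/ and viewed, and the job is handed in when it is done.

Besides the shell and the picture viewer there is one more tool, called as name(argument=value, ...) on one line, values as JSON. step_arm: Moves the arm, as the interface text tells. Its arguments: {"type":"object","properties":{"motion":{"type":"array","items":{"type":"array","items":{"type":"array","items":{"type":"number"}}}},"fingers":{"type":"number"},"squeeze":{"type":"number"}},"required":["motion"]}

```bash
mkdir -p pics; ls
python3 - <<'E'
from station import get_obs,camera,ctrl
import cv2,numpy as np
for n in("top","scene"):
    c=camera(n);cv2.imwrite(f"pics/{n}0.png",cv2.resize(c["pixels"][:,:,::-1],(768,576),interpolation=cv2.INTER_CUBIC))
    print(n,[c[k] for k in("fx","fy","cx","cy")],np.round(c["extrinsics"],4).tolist(),[k for k in c])
o=get_obs();print(o, ctrl.hold_point_z)
E
```

```text
pics
top [392.1140769434099, 392.1140769434099, 257.4952322129919, 196.57800450976245] [[-0.016, -0.9999, -0.0029, 0.0272], [0.9764, -0.0163, 0.2155, -0.5265], [-0.2155, 0.0006, 0.9765, -0.8748], [0.0, 0.0, 0.0, 1.0]] ['pixels', 'fx', 'fy', 'cx', 'cy', 'extrinsics']
scene [378.4066577441886, 378.4066577441886, 254.89263125192872, 190.66143427786776] [[0.6512, 0.7589, -0.0077, -0.333], [-0.6128, 0.5318, 0.5845, 0.3016], [0.4477, -0.3759, 0.8114, -1.1891], [0.0, 0.0, 0.0, 1.0]] ['pixels', 'fx', 'fy', 'cx', 'cy', 'extrinsics']
{'time_s': 0.1, 'qpos': array([-1.36260991e+00,  3.00406374e-01,  1.52147926e+00,  1.45777504e-05,
        1.32067130e+00, -6.66383781e-02]), 'joint_vel': array([ 2.18771985e-04, -9.37491300e-04, -2.16031882e-03,  2.84145763e-03,
       -6.74344900e-05,  5.07916368e-04]), 'tau': array([ 1.23060734e-03, -5.32645869e+01, -3.53283727e+01,  7.09470478e-02,
        2.34898611e-02, -5.98440670e-05]), 'ee_pos': array([ 0.14919485, -0.52915831,  0.2049649 ]), 'eef_rot': array([-1.65207741,  1.56983195,  1.76433641]), 'force': array([-0.48151736, -0.59446324,  0.19295866]), 'moment': array([-0.02585636,  0.02567336, -0.01173634]), 'grip_width': 0.09397550558423029} 0.0188
```

View pics/top0.png

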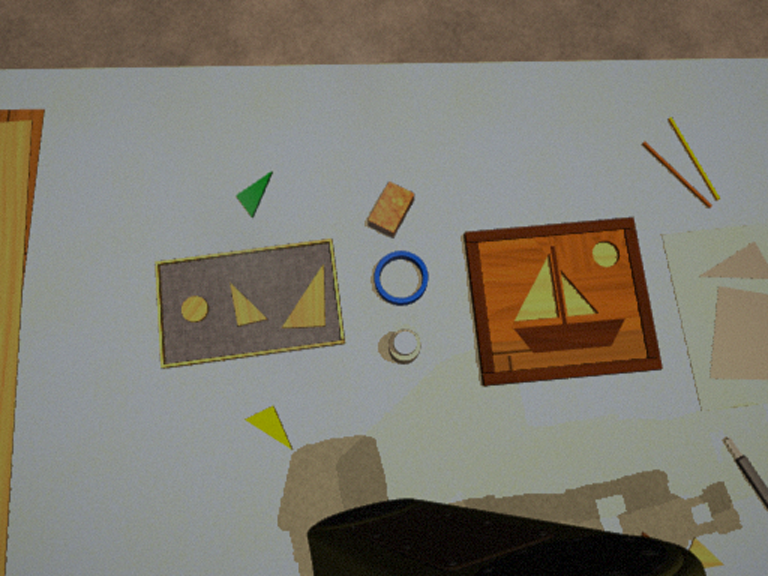

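View pics/scene0.png

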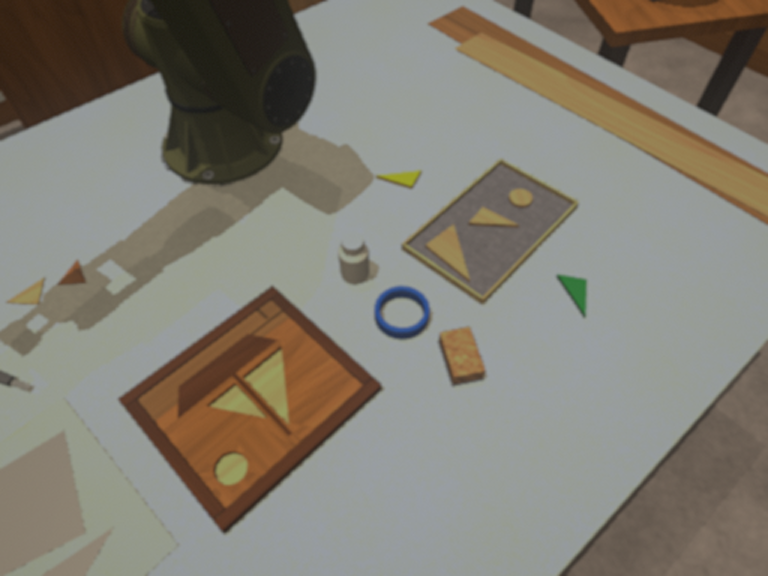

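Top view (768-px scale): the tray at left holds the disc at (194,308), the small triangle at (247,308) and the big triangle at (308,300). The small opening is right of the mast at about (576,297), the big opening at (540,292) and the sun opening at (606,254). Next I measure them.

```bash
cat > h.py <<'E'
from station import get_obs,camera
import cv2,numpy as np
def ray(c,uv,z):
    E=c["extrinsics"];R=E[:3,:3];t=E[:3,3];o=-R.T@t
    d=R.T@np.array([(uv[0]-c["cx"])/c["fx"],-(uv[1]-c["cy"])/c["fy"],-1])
    return o+d*(z-o[2])/d[2]
def proj(c,p):
    E=c["extrinsics"];q=E[:3,:3]@np.array(p)+E[:3,3]
    return c["cx"]+c["fx"]*q[0]/-q[2],c["cy"]+c["fy"]*-q[1]/-q[2]
E
python3 - <<'E'
from h import *
c=camera("top");s=camera("scene")
np.set_printoptions(precision=4,suppress=True)
im=c["pixels"];hsv=cv2.cvtColor(im,cv2.COLOR_RGB2HSV)
for x,y in[(194,308),(247,308),(308,305),(540,292),(576,300),(606,254),(500,280),(280,290)]:
    print((x,y),hsv[int(y/1.5),int(x/1.5)])
def find(img,mask,c,z,name,lo):
    cs,_=cv2.findContours(mask,cv2.RETR_EXTERNAL,cv2.CHAIN_APPROX_NONE)
    for k in cs:
        if cv2.contourArea(k)<150 or cv2.contourArea(k)>2500: continue
        M=cv2.moments(k);ce=(M['m10']/M['m00'],M['m01']/M['m00'])
        a,t=cv2.minEnclosingTriangle(k.astype(np.float32))
        W=[ray(c,q[0],z)[:2] for q in t]
        print(name,"cen px",np.array(ce),"area",cv2.contourArea(k),"triArea",a,"w",ray(c,ce,z)[:2])
        print("  tri px",t[:,0].ravel(),"W",np.array(W).ravel(),"sides",[round(float(np.linalg.norm(W[i]-W[i-1])),4) for i in range(3)])
m=cv2.inRange(hsv,(14,90,90),(35,255,255))
cv2.imwrite("pics/mask1.png",m)
L=m.copy();L[:,235:]=0;L[:,:107]=0;find(im,L,c,.013,"piece",0)
P=cv2.inRange(hsv,(22,60,110),(40,255,255));P[:,:310]=0;P[:,440:]=0;cv2.imwrite("pics/mask2.png",P)
find(im,P,c,.006,"open",0)
E
```

```text
(194, 308) [ 22 165 148]
(247, 308) [ 25 145 146]
(308, 305) [ 24 151 144]
(540, 292) [ 31 140 148]
(576, 300) [ 32 132 153]
(606, 254) [ 31 136 154]
(500, 280) [ 15 236 147]
(280, 290) [ 7 47 98]
piece cen px [179.5614 282.711 ] area 323.0 triArea 355.3125 w [0.3299 0.2074]
  tri px [181.8235 269.5882 162.5625 279.2188 194.8451 299.9718] W [0.3606 0.2028 0.3387 0.2482 0.2896 0.1703] sides [0.0781, 0.0504, 0.0921]
piece cen px [129.0942 205.4948] area 223.0 triArea 368.0 w [0.5194 0.3378]
  tri px [113.     209.3333 137.     217.3333 137.     186.6667] W [0.5103 0.3772 0.4893 0.3167 0.5672 0.3206] sides [0.0803, 0.0641, 0.0781]
piece cen px [162.8852 205.6871] area 286.0 triArea 325.6875 w [0.5175 0.2538]
  tri px [178.4865 212.3784 152.0108 187.0538 158.0952 217.4762] W [0.5    0.2146 0.5656 0.2828 0.488  0.2646] sides [0.0514, 0.0947, 0.0797]
piece cen px [206.2226 203.5401] area 590.0 triArea 647.5234375 w [0.5211 0.1463]
  tri px [216.     172.8125 186.6528 218.6675 216.     216.9412] W [0.6    0.1225 0.4839 0.194  0.487  0.1217] sides [0.113, 0.1364, 0.0724]
piece cen px [179.42
[... 168 characters left out ...]
.167 ] sides [0.6535, 0.3741, 0.5573]
open cen px [382.993 200.926] area 214.0 triArea 258.2421875 w [ 0.5219 -0.2954]
  tri px [374.1698 183.1887 378.0256 210.1795 396.916  208.4622] W [ 0.568  -0.277   0.4986 -0.281   0.5022 -0.3284] sides [0.0836, 0.0696, 0.0475]
open cen px [359.074  198.7968] area 507.0 triArea 562.375 w [ 0.5283 -0.2359]
  tri px [364.4247 171.2603 342.5076 213.4084 370.5172 210.8621] W [ 0.5997 -0.2547  0.4919 -0.1921  0.4972 -0.2622] sides [0.1028, 0.1247, 0.0703]
open cen px [402.6667 169.3213] area 179.5 triArea 300.0 w [ 0.6032 -0.3524]
  tri px [415.5 162.  390.5 162.  403.5 186. ] W [ 0.6221 -0.3871  0.6232 -0.3232  0.5595 -0.3503] sides [0.0726, 0.0639, 0.0693]
```

The small sail's sides come out at 80/51/95 mm, as they should (76/50/91). The opening reads small, 70/48/84 against 80/52/95, because its walls hide part of the floor. I'll cross-check both points in the second view.

Run:
```python
from h import *
c=camera("top");s=camera("scene")
np.set_printoptions(precision=4,suppress=True)
for k in(c,s): print("cam pos",-k["extrinsics"][:3,:3].T@k["extrinsics"][:3,3])
hsv=cv2.cvtColor(s["pixels"],cv2.COLOR_RGB2HSV)
m=cv2.inRange(hsv,(14,70,90),(40,255,255))
P=cv2.inRange(hsv,(22,60,110),(40,255,255))
for nm,mm,z,x0,x1 in(("piece",m,.013,275,375),("open",P,.006,120,230)):
    mm=mm.copy();mm[:,:x0]=0;mm[:,x1:]=0
    cs,_=cv2.findContours(mm,cv2.RETR_EXTERNAL,cv2.CHAIN_APPROX_NONE)
    for k in cs:
        A=cv2.contourArea(k)
        if A<120 or A>1500: continue
        M=cv2.moments(k);ce=(M['m10']/M['m00'],M['m01']/M['m00'])
        a,t=cv2.minEnclosingTriangle(k.astype(np.float32));W=np.array([ray(s,q[0],z)[:2] for q in t])
        print(nm,"px",np.array(ce),A,"w",ray(s,ce,z)[:2],"tri",W.ravel(),[round(float(np.linalg.norm(W[i]-W[i-1])),4) for i in range(3)])
from h import *
for nm,k in(("top",c),("scene",s)):
    im=cv2.resize(k["pixels"][:,:,::-1],None,fx=3,fy=3,interpolation=cv2.INTER_CUBIC)
    out=[]
    for p in((.515,.2535,.013),(.520,-.297,.014)):
        u,v=proj(k,p);u=(u+.5)*3;v=(v+.5)*3
        cv2.circle(im,(int(u),int(v)),3,(255,0,255),-1)
        out.append(cv2.resize(im[int(v)-100:int(v)+100,int(u)-100:int(u)+100],(400,400)))
    cv2.imwrite(f"pics/chk_{nm}.png",np.hstack(out))
```

```text
cam pos [0.326  0.0192 0.9678]
cam pos [ 0.934  -0.3546  0.786 ]
piece px [307.4852 235.086 ] 645.5 w [0.6838 0.0129] tri [ 0.7366  0.0147  0.5855  0.0938  0.6848 -0.0575] [0.0888, 0.1705, 0.181]
piece px [299.2722 166.6833] 450.0 w [0.5251 0.1425] tri [0.4841 0.194  0.4872 0.1165 0.6017 0.1193] [0.1393, 0.0776, 0.1145]
piece px [322.5539 178.6471] 332.5 w [0.5927 0.1597] tri [0.6078 0.366  0.4762 0.0847 0.6403 0.1041] [0.2639, 0.3106, 0.1652]
piece px [326.7329 145.6316] 214.0 w [0.5212 0.2519] tri [0.4883 0.2638 0.5029 0.2091 0.5765 0.2835] [0.0904, 0.0566, 0.1047]
piece px [346.7192 131.4313] 139.5 w [0.5211 0.3343] tri [0.5316 0.3793 0.4791 0.319  0.5505 0.3062] [0.0755, 0.08, 0.0725]
piece px [326.9862 126.475 ] 156.5 w [0.471  0.3068] tri [0.4244 0.3845 0.4574 0.1054 0.574  0.4024] [0.1507, 0.281, 0.3191]
open px [153.8366 312.1942] 309.0 w [ 0.6018 -0.3527] tri [ 0.5707 -0.3267  0.5939 -0.3925  0.6418 -0.3368] [0.0718, 0.0698, 0.0735]
open px [157.5348 267.8573] 292.0 w [ 0.5223 -0.294 ] tri [ 0.4973 -0.2804  0.5011 -0.3287  0.5701 -0.2736] [0.0732, 0.0484, 0.0883]
open px [180.3711 255.2107] 600.5 w [ 0.5298 -0.2382] tri [ 0.4904 -0.1927  0.4959 -0.2637  0.6004 -0.2556] [0.1267, 0.0712, 0.1048]
```

View pics/chk_top.png

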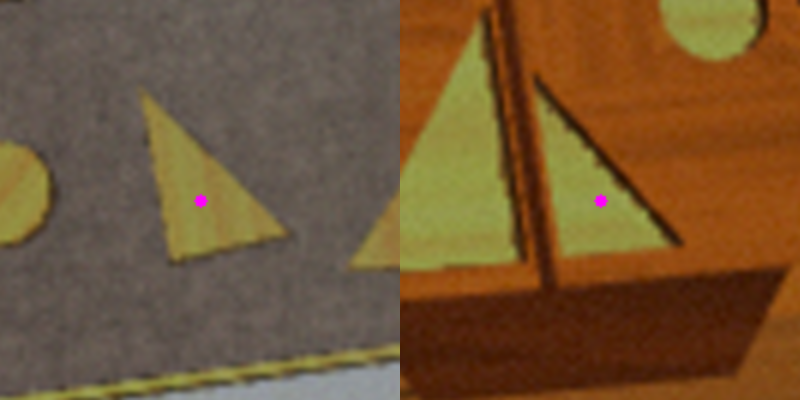

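View pics/chk_scene.png

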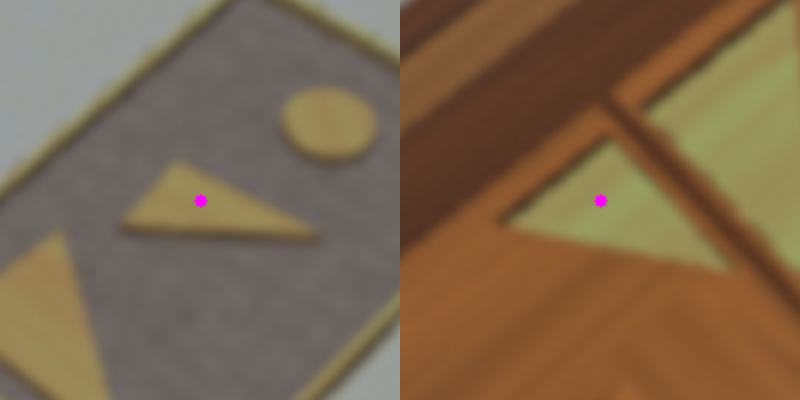

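Both views agree to within about 4 mm: the small sail's middle is near (0.515, 0.2535) and the opening's middle near (0.520, -0.297). Next I need the tool axes.

```bash
cat >> h.py <<'E'
from scipy.spatial.transform import Rotation as Ro
def go(p):
    o=get_obs();R=Ro.from_euler('xyz',o["eef_rot"]).as_matrix()
    print("tcp",o["ee_pos"].round(4),"t",o["time_s"],"F",o["force"].round(2),"w",o["grip_width"],"tool shift mm",(R.T@(np.array(p)-o["ee_pos"])*1000).round(1));print(R.round(3))
E
python3 - <<'E'
from h import *
go((.42,-.3,.205));go((.515,.2535,.205))
E
```

```text
tcp [ 0.1492 -0.5293  0.2053] t 0.3 F [ 0.52 -0.35 -0.38] w 0.0937811774767652 tool shift mm [ 3.000e-01 -1.472e+02 -3.228e+02]
[[-0.     0.271 -0.962]
 [ 0.    -0.962 -0.271]
 [-1.    -0.    -0.   ]]
tcp [ 0.1492 -0.5293  0.2053] t 0.3 F [ 0.52 -0.35 -0.38] w 0.0937811774767652 tool shift mm [ 5.000e-01 -6.542e+02 -5.645e+02]
[[-0.     0.271 -0.962]
 [ 0.    -0.962 -0.271]
 [-1.    -0.    -0.   ]]
```

step_arm(motion=[[[0,-0.018,-0.04,0,0,0],[0,-0.018,-0.04,0,0,0],[0,-0.018,-0.04,0,0,0],[0,-0.018,-0.04,0,0,0],[0,-0.018,-0.04,0,0,0],[0,-0.018,-0.04,0,0,0],[0,-0.018,-0.04,0,0,0],[0,-0.018,-0.04,0,0,0],[0,0,0,0,0,0]]], fingers=0.01)

```text
time_s: 1.42
ee_pos: [0.4196, -0.3023, 0.2053]
eef_rot: [-1.655, 1.57, 1.764]
force: [-0.1, -0.4, 0.5]
grip_width: 0.0107
```

```bash
python3 -c "
from h import *
go((.515,.2535,.205))"
```

```text
tcp [ 0.4196 -0.3023  0.2053] t 1.425 F [-0.07 -0.43  0.5 ] w 0.010748547611312775 tool shift mm [ 5.000e-01 -5.083e+02 -2.443e+02]
[[-0.     0.274 -0.962]
 [ 0.    -0.962 -0.274]
 [-1.    -0.    -0.   ]]
```

step_arm(motion=[[[0,-0.042,-0.02,0,0,0],[0,-0.042,-0.02,0,0,0],[0,-0.042,-0.02,0,0,0],[0,-0.042,-0.02,0,0,0],[0,-0.042,-0.02,0,0,0],[0,-0.042,-0.02,0,0,0],[0,-0.042,-0.02,0,0,0],[0,-0.042,-0.02,0,0,0],[0,-0.042,-0.02,0,0,0],[0,-0.042,-0.02,0,0,0],[0,-0.042,-0.02,0,0,0],[0,-0.042,-0.02,0,0,0]]])

```text
time_s: 2.92
ee_pos: [0.5128, 0.247, 0.2055]
eef_rot: [2.033, 1.571, -0.834]
force: [1.1, -0.2, -0.3]
grip_width: 0.0103
```

step_arm(motion=[[[0,-0.004,-0.004,0,0,0],[0,0,0,0,0,0]]])

```text
time_s: 3.18
ee_pos: [0.5153, 0.2504, 0.2052]
eef_rot: [0.458, 1.57, -2.409]
force: [0.6, 0.3, 0.7]
grip_width: 0.0102
```

```bash
python3 -c "
from h import *
go((.515,.2535,.036))"
```

```text
tcp [0.5153 0.2504 0.2052] t 3.175 F [0.58 0.32 0.67] w 0.010226268307513288 tool shift mm [169.2  -3.1  -0.7]
[[-0.     0.271 -0.963]
 [-0.    -0.963 -0.271]
 [-1.     0.     0.001]]
```

step_arm(motion=[[[0.03,-0.003,-0.001,0,0,0],[0.03,0,0,0,0,0],[0.03,0,0,0,0,0],[0.025,0,0,0,0,0],[0.02,0,0,0,0,0],[0.01,0,0,0,0,0],[0,0,0,0,0,0]]])

```text
time_s: 4.05
ee_pos: [0.5153, 0.2536, 0.0604]
eef_rot: [0.252, 1.57, -2.616]
force: [-0.6, 0.2, 0.4]
grip_width: 0.0101
```

```bash
python3 -c "
from h import *
go((.515,.2535,.036))
for n in('top','scene'):
    k=camera(n);u,v=map(int,proj(k,(.515,.2535,.013)));im=k['pixels'][max(v-65,0):v+65,u-65:u+65,::-1]
    cv2.imwrite(f'pics/a_{n}.png',cv2.resize(im,(390,390)))
cv2.imwrite('pics/a.png',np.hstack([cv2.imread('pics/a_top.png'),cv2.imread('pics/a_scene.png')]))"
```

```text
tcp [0.5153 0.2536 0.0604] t 4.05 F [-0.62  0.17  0.39] w 0.010074694669621787 tool shift mm [24.4 -0.   0.3]
[[-0.     0.27  -0.963]
 [-0.    -0.963 -0.27 ]
 [-1.     0.     0.001]]
```

View pics/a.png

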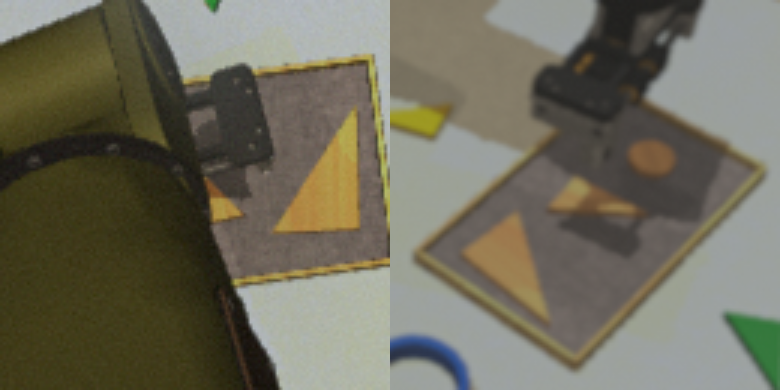

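The scene view shows the fingertips (right half, about (600,155)) directly above the small sail at (585,195), and the sail hasn't moved. In the top view the arm hides most of the sail. I'll lower the last 24 mm and hold.

step_arm(motion=[[[0.012,0,0,0,0,0],[0.008,0,0,0,0,0],[0.004,0,0,0,0,0],[0,0,0,0,0,0],[0,0,0,0,0,0],[0,0,0,0,0,0],[0,0,0,0,0,0],[0,0,0,0,0,0],[0,0,0,0,0,0],[0,0,0,0,0,0],[0,0,0,0,0,0],[0,0,0,0,0,0]]])

```text
time_s: 5.65
ee_pos: [0.5153, 0.2544, 0.0364]
eef_rot: [-0.415, 1.571, 3.001]
force: [-0.0, 0.4, -0.0]
grip_width: 0.0104
```

step_arm(motion=[[[0,0,0,0,0,0],[0,0,0,0,0,0],[0,0,0,0,0,0],[0,0,0,0,0,0],[0,0,0,0,0,0],[0,0,0,0,0,0],[0,0,0,0,0,0],[0,0,0,0,0,0],[0,0,0,0,0,0],[0,0,0,0,0,0]]])

```text
time_s: 6.9
ee_pos: [0.5153, 0.2544, 0.0364]
eef_rot: [0.812, 1.571, -2.055]
force: [0.4, 0.4, -0.2]
grip_width: 0.0098
```

step_arm(motion=[[[-0.01,0,0,0,0,0],[-0.03,0,0,0,0,0],[-0.04,0,0,0,0,0],[-0.04,0,0,0,0,0],[-0.04,0,0,0,0,0],[-0.01,0,0,0,0,0],[0,0,0,0,0,0]]])

```text
time_s: 7.78
ee_pos: [0.5153, 0.2544, 0.2066]
eef_rot: [-3.01, 1.57, 0.406]
force: [0.3, -0.3, -0.1]
grip_width: 0.0097
```

```bash
python3 -c "
from h import *
go((.52,-.297,.205))"
```

```text
tcp [0.5153 0.2544 0.2066] t 7.775 F [ 0.35 -0.27 -0.15] w 0.00972835620022509 tool shift mm [  1.5 532.  145. ]
[[ 0.     0.271 -0.962]
 [ 0.    -0.962 -0.271]
 [-1.    -0.    -0.001]]
```

step_arm(motion=[[[0,0.044,0.012,0,0,0],[0,0.044,0.012,0,0,0],[0,0.044,0.012,0,0,0],[0,0.044,0.012,0,0,0],[0,0.044,0.012,0,0,0],[0,0.044,0.012,0,0,0],[0,0.044,0.012,0,0,0],[0,0.044,0.012,0,0,0],[0,0.044,0.012,0,0,0],[0,0.044,0.012,0,0,0],[0,0.044,0.012,0,0,0],[0,0.044,0.012,0,0,0]]])

```text
time_s: 9.28
ee_pos: [0.5193, -0.2941, 0.2046]
eef_rot: [-0.867, 1.568, 2.549]
force: [0.5, 0.3, 0.4]
grip_width: 0.0098
```

step_arm(motion=[[[0,0.004,0.001,0,0,0],[0,0,0,0,0,0],[0,0,0,0,0,0]]])

```text
time_s: 9.65
ee_pos: [0.5202, -0.2959, 0.2061]
eef_rot: [-1.055, 1.57, 2.362]
force: [-0.1, -0.4, -0.7]
grip_width: 0.0101
```

```bash
python3 -c "
from h import *
go((.52,-.297,.038))"
```

```text
tcp [ 0.5202 -0.2959  0.2061] t 9.65 F [-0.06 -0.36 -0.7 ] w 0.010062899627892126 tool shift mm [168.1   1.1   0.4]
[[-0.001  0.272 -0.962]
 [ 0.001 -0.962 -0.272]
 [-1.    -0.001  0.   ]]
```

step_arm(motion=[[[0.03,0.001,0,0,0,0],[0.03,0,0,0,0,0],[0.03,0,0,0,0,0],[0.025,0,0,0,0,0],[0.02,0,0,0,0,0],[0.01,0,0,0,0,0],[0,0,0,0,0,0]]])

```text
time_s: 10.52
ee_pos: [0.5204, -0.2974, 0.0613]
eef_rot: [-0.83, 1.57, 2.587]
force: [0.4, -0.1, -0.1]
grip_width: 0.0099
```

```bash
python3 -c "
from h import *
go((.52,-.297,.038))
for n in('top','scene'):
    k=camera(n);u,v=map(int,proj(k,(.52,-.297,.014)));im=k['pixels'][max(v-65,0):v+65,u-65:u+65,::-1]
    cv2.imwrite(f'pics/b_{n}.png',cv2.resize(im,(390,390)))
cv2.imwrite('pics/b.png',np.hstack([cv2.imread('pics/b_top.png'),cv2.imread('pics/b_scene.png')]))"
```

```text
tcp [ 0.5204 -0.2974  0.0613] t 10.525 F [ 0.36 -0.12 -0.11] w 0.009866562322348244 tool shift mm [23.3 -0.5  0.3]
[[-0.     0.272 -0.962]
 [ 0.    -0.962 -0.272]
 [-1.    -0.     0.   ]]
```

View pics/b.png

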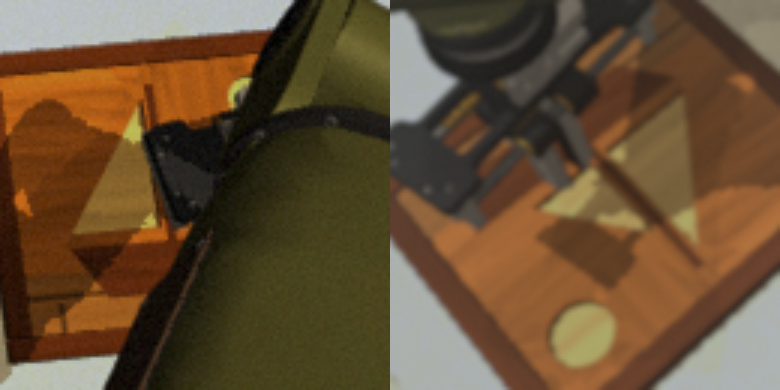

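The scene view shows the fingertips (right half, about (570,180)) over the small opening right of the mast. I'll lower to the final height and hold.

step_arm(motion=[[[0.012,0,0,0,0,0],[0.008,0,0,0,0,0],[0.003,0,0,0,0,0],[0,0,0,0,0,0],[0,0,0,0,0,0],[0,0,0,0,0,0],[0,0,0,0,0,0],[0,0,0,0,0,0],[0,0,0,0,0,0],[0,0,0,0,0,0],[0,0,0,0,0,0],[0,0,0,0,0,0]]])

```text
time_s: 12.12
ee_pos: [0.5204, -0.298, 0.0384]
eef_rot: [-0.156, 1.571, -3.023]
force: [0.1, 0.4, 0.1]
grip_width: 0.0101
```

step_arm(motion=[[[0,0,0,0,0,0],[0,0,0,0,0,0],[0,0,0,0,0,0],[0,0,0,0,0,0],[0,0,0,0,0,0],[0,0,0,0,0,0],[0,0,0,0,0,0],[0,0,0,0,0,0],[0,0,0,0,0,0],[0,0,0,0,0,0]]])

```text
time_s: 13.38
ee_pos: [0.5204, -0.2979, 0.0384]
eef_rot: [-0.657, 1.571, 2.759]
force: [-0.2, 0.3, -0.4]
grip_width: 0.0101
```

```bash
python3 -c "
from h import *
go((.52,-.297,.038))
c=camera('top');hsv=cv2.cvtColor(c['pixels'],cv2.COLOR_RGB2HSV);m=cv2.inRange(hsv,(14,90,90),(35,255,255));m[:,222:]=0;m[:,:112]=0;m[:170]=0;m[224:]=0
for k in cv2.findContours(m,cv2.RETR_EXTERNAL,cv2.CHAIN_APPROX_NONE)[0]:
    if cv2.contourArea(k)>150:
        M=cv2.moments(k);print(ray(c,(M['m10']/M['m00'],M['m01']/M['m00']),.013),cv2.contourArea(k))
from station import ticket
ticket.hand_in()"
```

```text
tcp [ 0.5204 -0.2979  0.0384] t 13.375 F [-0.24  0.28 -0.36] w 0.010064123722550663 tool shift mm [ 0.4 -1.   0.1]
[[-0.     0.271 -0.962]
 [ 0.    -0.962 -0.271]
 [-1.    -0.     0.   ]]
[0.51900799 0.33687755 0.013     ] 234.5
[0.51721823 0.25351563 0.013     ] 290.5
[0.52078296 0.14625999 0.013     ] 596.5
the job is handed in; nothing more can be done
```

I pointed at the loose small sail, then at the small sail's opening, and handed the job in at about 13.4 s with the fingers still pointing there. The hand-in gives no verdict.

- **Small sail:** I held the fingertips about 23 mm above its middle, at (0.515, 0.254), for over 2 s.
- **Opening:** I crossed over at about 0.2 m height and came down over the opening's middle. The fingertips are about 24 mm above the picture's face at (0.520, -0.298), about 1 mm from the middle I measured.
- **Nothing moved or touched:** in the last picture the three loose pieces are within about 1 mm of where they started. Force readings stayed at noise level, around 1 N or less. I did not re-measure the tape, glue or sanding block.
- **What disagreed:** the opening measured smaller than stated (70 × 48 mm against 80 × 52 mm), because its walls hide part of the floor. I scaled its middle to allow for that. The two cameras differed by about 4 mm at most on the sail and 2 mm on the opening, well inside the 18 mm allowed.

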